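Finish a staggered shield wall in front of a sample vial

ROBOT

A 6-joint arm with a two-finger parallel gripper is mounted at the origin on a cart in front of the work surface, level with it; the furniture and walls round the work are solid. World frame = base frame: x ahead of the robot, y to its left, z up, the work surface at z = 0. Lengths are in m, angles in degrees, forces in N, time in s.
With the tool pointing down it reaches from about 0.375 to 0.9 m from the base axis. Payload 3.1 kg.
Tool frame: the origin (TCP) lies on the centre line of the jaws, within the pads' length; the fingertips stand 14 mm ahead of it and the grasp point (between the pads) lies 5 mm behind it (bot.tips_ahead is the distance from the TCP to the fingertips, in m); z points along the fingers, y is the line along which they close (so a half turn about z gives the same grasp; the last joint's range is limited). The gripper opens to 87 mm and grips with 3 to 60 N. Pads are 19 mm wide; open, the fingers measure 117 mm over their backs; the gripper's body (75 mm by 190 mm) begins 51 mm behind the grasp point.
Start: joints at [55.491, 30.224, 82.088, -0, 67.689, -10.227], TCP at [0.257, 0.57, 0.237] pointing down, gripper open.
Joint ranges: [-176.69, 176.69], [-43.24, 126.21], [12.49, 139.97], [-82, 262], [0, 151.66], [-163.58, 163.58]. Speed limits (degrees/s): [159.86, 159.86, 180, 180, 180, 180].

INTERFACE

Orientations are given as a 3x3 rotation matrix whose columns are the frame's x, y, z axes.
In Python, from rig import bot gives the robot as it stands.
- The arm moves only by the tool play_rows, never from a script. Its argument "moves" is a list that holds one entry, the list of rows, each a list of 6 numbers: the shift along the tool's x, y, z in mm, then the turn, a rotation vector about the tool's x, y, z in rad. A call has 1 to 5 rows; each row shifts and turns the commanded pose from where the row before left it, along the tool's axes as they then stand; what a row does not reach is not made up. A row lasts 1/10 s, in which the tool goes at most 50 mm and 8.59 degrees, less where a joint would pass 70% of its speed; a pose out of reach is approached as far as the arm can. A call with a gripper value outside its range is refused whole. "fingers" is the opening, from -1 (shut) to 1 (fully open), set as the call begins (left out, the last holds). The fingers move at their own pace and stop on an object; the grip force is fixed at half the most. Time passes only in rows, so rows that do not move let the fingers close. It gives the time, the measured TCP pose, the force, the opening and the grip force at its end, in the units of the state.
- bot.read_state(): the state, without advancing time (a new reading comes with each control period).
- bot.capture(name): name is "side" or "top"; returns a dict with "image" (480x640x3 uint8, blue, green, red), "fx", "fy", "cx", "cy" (pixels), "R" (3x3) and "t" (3): a world point X has camera coordinates R X + t. Camera axes: x right, y down, z forward; pixel columns grow to the right and rows downward; lengths in m; the calibration is good to about 2 mm. A picture is of the moment at which its call begins. There is no depth.
- bot.hand_in(): hands the job in; it is judged then, once.
Trained networks look in a picture, given as the dict that the camera call returned (one of the last four; its "shot" number tells which), for a name from the list of things; names that differ only in an ending like _2 or _b are one class to them, and where a whole thing is asked for, a point or a joint stands for the part that bears it (a point fixed in the world has none). Each returns a list of dicts, best first, with "confidence" (0 to 1); they miss things now and then, are a little off and sometimes report something else, mostly with a low value. They report only what shows in the picture. A call takes as long as a camera call. They do not tell look-alikes from the thing itself.
- bot.search_frame(picture, query): "centre" ([column, row] in pixels, amid what is visible of it).
- bot.silhouettes(picture, query): "pixels" (480x640 bool, what is visible of it) and "centre" ([column, row] in pixels, amid what is visible of it).
- bot.pinpoint(picture, query): "centre" ([column, row] in pixels: a listed point, or the origin of a listed thing).
The state is a dict: "time_s": time; "joint_positions": joint angles; "qvel": joint speeds; "tau": joint torques, N m; "position": TCP position; "tcp_rot": TCP orientation; "force": force on the tool from outside, world axes, zero at the start; "moment": the same for the moment, N m; "opening": opening from 0.0 (shut) to 1.0 (fully open); "grasp_force": force on a finger pad.
Only numpy, scipy, OpenCV 4.12 (cv2) and the standard library are available. Lean on these libraries where they do the work, as an engineer would, in place of code of your own. Each camera call takes 0.05 s, during which the arm holds its last target. There are 200 camera calls.

TASK

Finish the small two-course wall of grey shield bricks on the steel plate, in front of the vial. Lengthen the first course with a half brick, then lay the second course with its half brick at the end stop and the full brick, laid flat, bridging the joint below, so that the joints are staggered; push both courses up firmly against the end stop so that no joint stays open, with the bricks in line along the middle of the plate. Leave the vial, the oil bottle and the spare eyepiece where they are, and let go of everything.

Things in the scene. Friction and masses are not known exactly. Their poses are not given: they have to be found in the camera images.
- bed: Laying plate, fixed to the table: a steel plate 60 mm wide (its x), 160 mm long (its y, from -75 to +85 mm) and 8 mm thick, with an upright aluminium end stop (44 mm wide, 10 mm thick, top 72 mm above the table) across its +y end. Origin: on the table, on the plate's middle line. The wall runs along its y axis, on its middle line x = 0. There is no lip at the sides or at the -y end.
- stop_face (a point): Point on the face of the end stop that the bricks are pushed against: on the plate's middle line, at the height of the plate's top (8 mm above the table), 60 mm along +y from the origin of bed; axes as bed's. The wall extends from here along -y.
- first_brick: Full brick of lead-grey shield metal, 36 x 72 x 28 mm (its x, y, z), about 0.5 kg; origin at its centre. It already lies flat on the plate, long side along the wall, about in line but 3 to 12 mm short of the end stop; it slides when pushed with a few newtons (up to about 6 N).
- upright_brick: Full brick of the same size and mass, which stands on its end on the table: 28 mm along its x, 36 mm along its y, 72 mm along its z (the long axis, upright at the start); origin at its centre. In the wall it lies with its 28 mm thickness (x) upright and its long axis (z) along the wall. It tips over past about 21 degrees of lean over a 36 mm edge; dragged on the table while pinched it pivots between the fingers.
- half_a: Half brick, 36 x 36 mm in plan and 28 mm thick (its z), about 0.25 kg; origin at its centre. Lies flat on the table. The two half bricks are alike; either may go in either course.
- half_b: The other half brick, same size, mass and axes as half_a.
- vial: Bystander: small amber sample vial with a white cap, 20 mm wide, 50 mm tall, stands 105 to 120 mm behind (bed's +x) the middle line of the wall; origin under its base.
- oil_bottle: Bystander: dropper bottle, 27 mm wide, 76 mm tall, standing behind the loose bricks; origin under its base.
- eyepiece: Bystander: spare black eyepiece, 36 mm wide, 47 mm tall, standing behind the loose bricks; origin under its base.
Things that resemble listed ones, but are neither listed nor needed, are in the scene too. What is shaped like the half_b but blue or turquoise is not meant.

How it is judged (in metres and radians):
On the way:
1. the first course is complete: full brick tight against the end stop, a half brick tight against it, flat and in line (y of first_brick in the frame of stop_face between -0.038 and -0.034 m and z of first_brick in the frame of stop_face between 0.011 and 0.017 m and x of first_brick in the frame of stop_face between -0.005 and 0.005 m and angle between the z axis of first_brick and the z axis of stop_face, either way round below 0.07 rad and angle between the y axis of first_brick and the y axis of stop_face, either way round below 0.08 rad and ((y of half_a in the frame of stop_face between -0.0935 and -0.087 m and z of half_a in the frame of stop_face between 0.011 and 0.017 m and x of half_a in the frame of stop_face between -0.005 and 0.005 m and angle between the z axis of half_a and the z axis of stop_face, either way round below 0.07 rad and (angle between the x axis of half_a and the y axis of stop_face, either way round below 0.08 rad or angle between the y axis of half_a and the y axis of stop_face, either way round below 0.08 rad)) or (y of half_b in the frame of stop_face between -0.0935 and -0.087 m and z of half_b in the frame of stop_face between 0.011 and 0.017 m and x of half_b in the frame of stop_face between -0.005 and 0.005 m and angle between the z axis of half_b and the z axis of stop_face, either way round below 0.07 rad and (angle between the x axis of half_b and the y axis of stop_face, either way round below 0.08 rad or angle between the y axis of half_b and the y axis of stop_face, either way round below 0.08 rad)))), for 0.2 s.
At the end, for the whole second after the job is handed in: Both courses tight to the stop: first_brick then a half brick below, half brick then upright_brick on top; the first joint at most 2 mm open, the course at most 3.5 mm in all. Heights within 3 mm, tilt 4 deg, off the middle line 5 mm and 4.5 deg; at rest (y of first_brick in the frame of stop_face between -0.038 and -0.034 m and z of first_brick in the frame of stop_face between 0.011 and 0.017 m and x of first_brick in the frame of stop_face between -0.005 and 0.005 m and angle between the z axis of first_brick and the z axis of stop_face, either way round below 0.07 rad and angle between the y axis of first_brick and the y axis of stop_face, either way round below 0.08 rad and y of upright_brick in the frame of stop_face between -0.0755 and -0.069 m and z of upright_brick in the frame of stop_face between 0.039 and 0.045 m and x of upright_brick in the frame of stop_face between -0.005 and 0.005 m and angle between the x axis of upright_brick and the z axis of stop_face, either way round below 0.07 rad and angle between the z axis of upright_brick and the y axis of stop_face, either way round below 0.08 rad and ((y of half_a in the frame of stop_face between -0.0935 and -0.087 m and z of half_a in the frame of stop_face between 0.011 and 0.017 m and x of half_a in the frame of stop_face between -0.005 and 0.005 m and angle between the z axis of each of half_a, half_b and the z axis of stop_face, either way round below 0.07 rad and (angle between the x axis of half_a and the y axis of stop_face, either way round below 0.08 rad or angle between the y axis of half_a and the y axis of stop_face, either way round below 0.08 rad) and y of half_b in the frame of stop_face between -0.02 and -0.016 m and z of half_b in the frame of stop_face between 0.039 and 0.045 m and x of half_b in the frame of stop_face between -0.005 and 0.005 m and (angle between the x axis of half_b and the y axis of stop_face, either way round below 0.08 rad or angle between the y axis of half_b and the y axis of stop_face, either way round below 0.08 rad)) or (y of half_b in the frame of stop_face between -0.0935 and -0.087 m and z of half_b in the frame of stop_face between 0.011 and 0.017 m and x of half_b in the frame of stop_face between -0.005 and 0.005 m and angle between the z axis of each of half_b, half_a and the z axis of stop_face, either way round below 0.07 rad and (angle between the x axis of half_b and the y axis of stop_face, either way round below 0.08 rad or angle between the y axis of half_b and the y axis of stop_face, either way round below 0.08 rad) and y of half_a in the frame of stop_face between -0.02 and -0.016 m and z of half_a in the frame of stop_face between 0.039 and 0.045 m and x of half_a in the frame of stop_face between -0.005 and 0.005 m and (angle between the x axis of half_a and the y axis of stop_face, either way round below 0.08 rad or angle between the y axis of half_a and the y axis of stop_face, either way round below 0.08 rad))) and linear speed of each of first_brick, upright_brick, half_a, half_b below 0.01 m/s); the robot touches nothing.
It fails at once if the vial is moved more than 20 mm or knocked over (distance of vial from where it was at the start of the episode above 0.02 m or angle between vial's own z axis and vertical above 0.5 rad).
It fails at once if the oil bottle is moved more than 30 mm or knocked over (distance of oil_bottle from where it was at the start of the episode above 0.03 m or angle between oil_bottle's own z axis and vertical above 0.5 rad).
It fails at once if the eyepiece is moved more than 30 mm or knocked over (distance of eyepiece from where it was at the start of the episode above 0.03 m or angle between eyepiece's own z axis and vertical above 0.5 rad).
It also fails if it takes over 72 s, if anything falls off the work surface, if the arm or the gripper's body presses on something with over 40 N, if the wrist force passes 120 N, or if a joint passes its speed limit or range.

## Working session

There is one attempt and no reset: what is moved stays moved. The work goes in short steps, Python scripts to look and compute and a tool call to move; the robot and the scene stay as the last step left them, time stands still between calls to the robot, and variables do not carry over. Pictures are saved under pics/ and viewed, at most 10 in all, crops included, and the job is handed in when it is done.

Besides the shell and the picture viewer there is one more tool, called after "Request:" as name([rows], argument=value, ...), one row to a line, values as JSON. play_rows: Moves the arm, as the interface text tells. Its arguments: {"type":"object","properties":{"moves":{"type":"array","items":{"type":"array","items":{"type":"array","items":{"type":"number"}}}},"fingers":{"type":"number"}},"required":["moves"]}

```bash
mkdir -p pics; ls; cat > h.py <<'E'
import numpy as np, cv2
from rig import bot
def ray(p,uv):
    d=np.array([(uv[0]-p['cx'])/p['fx'],(uv[1]-p['cy'])/p['fy'],1.]); R=np.array(p['R']);t=np.array(p['t'])
    return -R.T@t, R.T@d
def atz(p,uv,z):
    c,d=ray(p,uv); return c+d*(z-c[2])/d[2]
def proj(p,X):
    X=np.atleast_2d(X); c=X@np.array(p['R']).T+np.array(p['t']); return np.c_[p['fx']*c[:,0]/c[:,2]+p['cx'],p['fy']*c[:,1]/c[:,2]+p['cy']]
E
python3 - <<'E'
from h import *
np.set_printoptions(precision=4,suppress=True)
for n in ("top","side"):
    p=bot.capture(n); cv2.imwrite(f"pics/{n}0.png",p['image'])
    print(n,p['fx'],p['cx'],p['cy'],'cam',ray(p,(320,240)))
    for q in ("bed","stop_face","first_brick","upright_brick","half_a","vial","oil_bottle","eyepiece"):
        for r in bot.pinpoint(p,q):
            z={"bed":0,"stop_face":.008,"first_brick":.022,"upright_brick":.036,"half_a":.014}.get(q,0)
            print(q,round(r['confidence'],2),np.round(r['centre'],1),atz(p,r['centre'],z)[:2])
print(bot.read_state()['position'],bot.read_state()['tcp_rot'],bot.read_state()['time_s'])
E
```

```text
pics
top 434.24187834126695 320.9068714478135 240.29589762902643 cam (array([ 0.4597, -0.099 ,  0.899 ]), array([ 0.1915,  0.0019, -0.9815]))
bed 0.98 [243.2 268.3] [0.5747 0.0625]
stop_face 0.76 [214.9 260.9] [0.589  0.1202]
first_brick 0.76 [230.6 264.9] [0.5788 0.0844]
upright_brick 0.85 [457.  261.2] [ 0.5855 -0.3724]
half_a 0.91 [393.5 287.8] [ 0.5338 -0.247 ]
half_a 0.86 [359.1 236.9] [ 0.6392 -0.1786]
half_a 0.75 [328.1 269.9] [ 0.57   -0.1141]
half_a 0.72 [398.7 232.4] [ 0.649  -0.2613]
vial 0.58 [267.6 220.1] [0.678  0.0143]
oil_bottle 0.45 [412.3 199.3] [ 0.7247 -0.2954]
eyepiece 0.78 [324.3 207.7] [ 0.7056 -0.1063]
side 535.3325385009397 323.5803939664408 237.63229262410437 cam (array([ 0.3046, -0.8119,  0.6513]), array([ 0.3291,  0.7337, -0.5946]))
bed 0.7 [263.5 233.5] [0.5659 0.0575]
bed 0.38 [418.6 330.2] [ 0.7159 -0.3041]
stop_face 0.82 [264.6 214.9] [0.5869 0.1109]
upright_brick 0.82 [372. 366.] [ 0.5912 -0.3671]
upright_brick 0.73 [262.4 232.2] [0.5509 0.0144]
half_a 0.97 [343.  290.8] [ 0.6343 -0.1802]
half_a 0.96 [299.9 332.3] [ 0.5265 -0.2436]
half_a 0.83 [366.  313.8] [ 0.6452 -0.2476]
half_a 0.69 [319.6 231.9] [0.6677 0.0003]
half_a 0.62 [294.7 279.6] [ 0.5664 -0.1188]
vial 0.48 [318.  234.4] [0.6691 0.0113]
oil_bottle 0.58 [420.9 330. ] [ 0.7197 -0.3052]
eyepiece 0.71 [357.4 265. ] [ 0.6992 -0.1102]
[0.257  0.5697 0.2366] [[-0.9116  0.4112  0.    ]
 [ 0.4112  0.9116  0.    ]
 [-0.      0.0001 -1.    ]] 0.9
```

```bash
python3 - <<'E'
import cv2
a=cv2.imread('pics/top0.png')[180:320,190:490]
cv2.imwrite('pics/top0c.png',cv2.resize(a,(800,373),interpolation=cv2.INTER_CUBIC))
E
```

```text
(no output)
```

View pics/top0c.png

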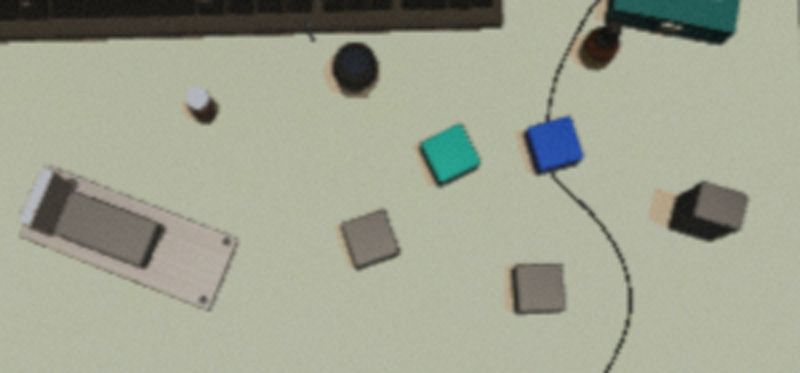

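View pics/side0.png

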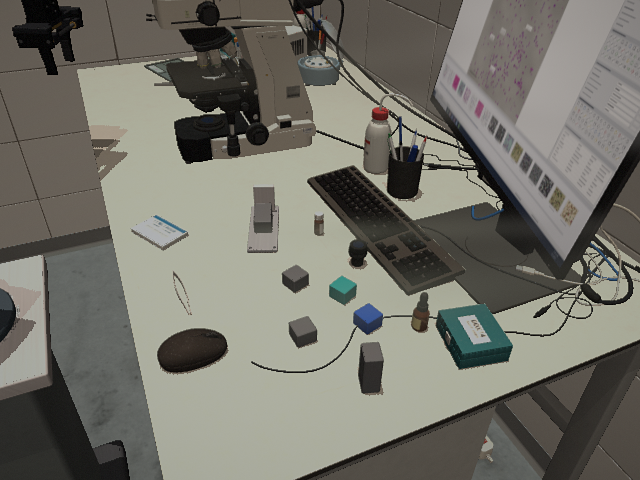

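The grey, brick-coloured half bricks are at top pixels (328,270) and (393,288). The turquoise block (359,237) and the blue one (399,232) are look-alikes of the wrong colour. The enlarged crop confirms this. The upright brick is at (457,261), and the plate is at lower left with its stop on the left. Next I fit box models to the masks.

```bash
cat >> h.py <<'E'
from scipy.optimize import minimize
def box(sx,sy,z0,z1,cy=0): return np.array([[x,cy+y,z] for x in(-sx/2,sx/2) for y in(-sy/2,sy/2) for z in(z0,z1)])
S=4
def render(p,parts,q):
    c,s=np.cos(q[2]),np.sin(q[2]); R=np.array([[c,-s,0],[s,c,0],[0,0,1]])
    m=np.zeros((480*S,640*S),np.uint8)
    for b in parts:
        uv=(proj(p,b@R.T+[q[0],q[1],0])+.5)*S
        cv2.fillConvexPoly(m,cv2.convexHull(np.round(uv*16).astype(np.int32)),1,shift=4)
    return m
def mask_at(p,name,uv,extra=()):
    best=min(bot.silhouettes(p,name),key=lambda r:np.hypot(*(np.array(r['centre'])-uv)))
    m=best['pixels'].copy()
    for e in extra: m|=e
    return m,best['centre']
def fit(views,parts,q0):
    big=[cv2.resize(m.astype(np.uint8),None,fx=S,fy=S,interpolation=cv2.INTER_NEAREST) for _,m in views]
    def cost(v):
        q=[v[0]/100,v[1]/100,v[2]/10]; r=0
        for (p,_),m in zip(views,big):
            k=render(p,parts,q); r+=1-np.count_nonzero(k&m)/np.count_nonzero(k|m)
        return r/len(views)
    best=None
    for d in (-.5,0,.5):
      for dy in(0,):
        v0=np.array([q0[0]*100,q0[1]*100,(q0[2]+d)*10])
        o=minimize(cost,v0,method='Nelder-Mead',options=dict(initial_simplex=v0+np.array([[0,0,0],[1,0,0],[0,1,0],[0,0,3]]),xatol=.005,fatol=1e-4))
        if best is None or o.fun<best.fun: best=o
    v=best.x; return np.array([v[0]/100,v[1]/100,v[2]/10]),best.fun
BED=[box(.06,.16,0,.008,.005),box(.044,.010,0,.072,.065)]
FB=[box(.036,.072,.008,.036)]; HB=[box(.036,.036,0,.028)]; UB=[box(.028,.036,0,.072)]
E
cat > m.py <<'E'
from h import *
np.set_printoptions(precision=4,suppress=True)
t=bot.capture("top"); s=bot.capture("side")
def both(n,X,ex=({},{})):
    out=[]
    for p,e in zip((t,s),ex):
        try:
            m,c=mask_at(p,n,proj(p,X)[0],e); print(n,c,proj(p,X)[0],m.sum()); out.append((p,m))
        except ValueError: print(n,'none')
    return out
fb=both("first_brick",[.579,.084,.022])
bd=both("bed",[.572,.06,.01],[(v[1],) for v in fb])
yaw=np.arctan2(.119-.0625,.588-.574)-np.pi/2
def rep(n,views,parts,q0):
    for lab,v in (("both",views),("top",views[:1]),("side",views[1:])):
        if v: q,c=fit(v,parts,q0); print(n,lab,q[:2],np.degrees(q[2]),c)
rep("bed",bd,BED,[.572,.06,yaw])
rep("first",fb,FB,[.579,.084,yaw])
for n,parts,X in (("half_a",HB,[.53,-.245,.014]),("half_a",HB,[.568,-.116,.014]),("upright_brick",UB,[.588,-.37,.036])):
    rep(n,both(n,X),parts,[X[0],X[1],0.2])
E
time python3 m.py
```

```text
first_brick [228.2, 266.5] [230.8161 264.7969] 701
first_brick [264.0, 218.7] [264.8519 216.7428] 505
bed [250.9, 271.3] [243.5132 268.9882] 2308
bed [264.8, 232.3] [265.6746 228.2715] 1739
bed both [0.5704 0.0688] -21.11602066991375 0.0593857174939415
bed top [0.5711 0.0688] -21.333309031396194 0.032339097784123916
bed side [0.5694 0.0689] -21.19824788969124 0.06837090713902305
first both [0.5761 0.0861] -20.823246057929698 0.09414552548789312
first top [0.5767 0.0856] -20.444000627577616 0.05070035232448222
first side [0.5753 0.0886] -19.342641269033404 0.08884859474161377
half_a [391.3, 287.4] [392.5483 289.6529] 356
half_a [300.1, 328.7] [302.207  332.2538] 656
half_a both [ 0.5327 -0.2414] 2.53123200644165 0.09739902558738511
half_a top [ 0.5332 -0.2416] 91.36788053960956 0.0825494648070062
half_a side [ 0.5315 -0.2419] -3.358150242560378 0.08403582718651215
half_a [327.2, 270.8] [329.0299 270.8893] 335
half_a [294.0, 277.5] [294.9475 278.4591] 530
half_a both [ 0.5698 -0.1135] 18.958686679410057 0.09305631977547146
half_a top [ 0.5704 -0.1136] 18.67428995698677 0.06842842142107108
half_a side [ 0.568  -0.1142] 12.559593759686937 0.09488581537471852
upright_brick [456.3, 261.1] [455.7532 259.9445] 501
upright_brick [369.9, 368.4] [371.0172 368.0922] 1108
upright_brick both [ 0.5881 -0.3662] -19.60037200532644 0.082349573799257
upright_brick top [ 0.5889 -0.3664] -13.081202183153051 0.06622050017611836
upright_brick side [ 0.5873 -0.3667] -21.022051943903293 0.06434773344697176
real	0m14.979s
user	0m9.272s
sys	0m4.014s
```

```bash
cat > d.py <<'E'
# usage: d.py x y z psi  -> remaining shift in tool axes after turning to psi
import sys; from h import *
x,y,z,psi=map(float,sys.argv[1:5]); s=bot.read_state(); P=np.array(s['position']); R=np.array(s['tcp_rot'])
cur=np.degrees(np.arctan2(R[1,0],R[0,0])); a=np.radians(psi)
d=np.array([x,y,z])-P
print('turn rz rad',round(np.radians((cur-psi+180)%360-180),4),'shift after turn mm',np.round(1000*np.array([d[0]*np.cos(a)+d[1]*np.sin(a),d[0]*np.sin(a)-d[1]*np.cos(a),-d[2]]),1),
 'pos',np.round(P,4),'psi',round(cur,2),'tilt',np.round(R[:,2],3),'F',np.round(s['force'],1),'open',round(s['opening'],3),'grip',s['grasp_force'],'t',s['time_s'])
E
python3 d.py .5702 -.1136 .1 108.8
```

```text
turn rz rad 0.8189 shift after turn mm [-747.8   76.3  136.6] pos [0.257  0.5697 0.2366] psi 155.72 tilt [-0.  0. -1.] F [ 0.5 -0.  -0.4] open 1.003 grip 0.0 t 1.5
```

Request:
play_rows([
  [[0,0,0,0,0,0.1365],[0,0,0,0,0,0.1365],[0,0,0,0,0,0.1365],[0,0,0,0,0,0.1365],[0,0,0,0,0,0.1365]],
], fingers=1)

```text
time_s: 2.0
position: [0.2569, 0.5697, 0.2366]
tcp_rot: [[-0.443, 0.897, -0.0], [0.897, 0.443, 0.0], [0.0, -0.0, -1.0]]
force: [0.1, -0.4, 0.1]
opening: 0.995
grasp_force: 0.0
```

Request:
play_rows([
  [[0,0,0,0,0,0.1365],[-48,5,0,0,0,0],[-48,5,0,0,0,0],[-48,5,0,0,0,0],[-48,5,0,0,0,0]],
])

```text
time_s: 2.5
position: [0.3382, 0.3929, 0.2367]
tcp_rot: [[-0.323, 0.946, 0.001], [0.946, 0.323, 0.0], [0.0, 0.001, -1.0]]
force: [0.8, 0.1, -0.4]
opening: 0.998
grasp_force: 0.0
```

Request:
play_rows([
  [[-48,5,0,0,0,0],[-48,5,0,0,0,0],[-48,5,0,0,0,0],[-48,5,0,0,0,0],[-48,5,0,0,0,0]],
])

```text
time_s: 3.0
position: [0.4395, 0.1734, 0.2369]
tcp_rot: [[-0.322, 0.947, 0.001], [0.947, 0.322, 0.0], [-0.0, 0.001, -1.0]]
force: [0.4, 0.5, 0.0]
opening: 1.002
grasp_force: 0.0
```

Request:
play_rows([
  [[-48,5,0,0,0,0],[-48,5,0,0,0,0],[-48,5,0,0,0,0],[-48,5,0,0,0,0],[-48,5,0,0,0,0]],
])

```text
time_s: 3.5
position: [0.5404, -0.046, 0.2368]
tcp_rot: [[-0.322, 0.947, 0.001], [0.947, 0.322, 0.0], [-0.0, 0.001, -1.0]]
force: [0.9, 1.6, 0.1]
opening: 1.0
grasp_force: 0.0
```

```bash
python3 d.py .5702 -.1136 .1 108.8
```

```text
turn rz rad -0.0006 shift after turn mm [-73.6   6.4 136.8] pos [ 0.5404 -0.046   0.2368] psi 108.77 tilt [ 0.001  0.    -1.   ] F [0.9 1.6 0.1] open 1.0 grip 0.0 t 3.5
```

Request:
play_rows([
  [[-38,3,20,0,0,0],[-38,3,40,0,0,0],[0,0,50,0,0,0],[0,0,40,0,0,0],[0,0,20,0,0,0]],
])

```text
time_s: 4.0
position: [0.5663, -0.1105, 0.0667]
tcp_rot: [[-0.321, 0.947, -0.006], [0.947, 0.321, 0.002], [0.004, -0.005, -1.0]]
force: [-0.0, -0.6, 0.2]
opening: 1.006
grasp_force: 0.0
```

```bash
python3 d.py .5702 -.1136 .017 108.8; python3 - <<'E'
from h import *
p=bot.capture("side"); cv2.imwrite('pics/s1.png',cv2.resize(p['image'][200:400,200:450],(750,600)))
E
```

```text
turn rz rad -0.0013 shift after turn mm [-4.2  2.6 49.7] pos [ 0.5663 -0.1105  0.0667] psi 108.73 tilt [-0.006  0.002 -1.   ] F [-0.  -0.6  0.2] open 1.006 grip 0.0 t 4.0
```

View pics/s1.png

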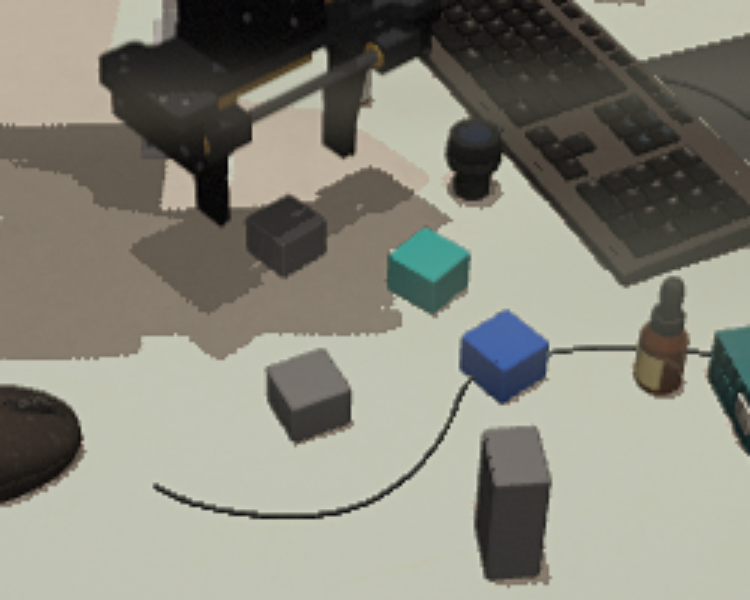

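The open jaws straddle the near half brick (crop 285,235) with clear space all round, so I go down and grip.

Request:
play_rows([
  [[0,0,20,0,0,0],[0,0,20,0,0,0],[0,0,9,0,0,0],[0,0,0,0,0,0],[0,0,0,0,0,0]],
])

```text
time_s: 4.55
position: [0.5691, -0.1108, 0.0222]
tcp_rot: [[-0.322, 0.947, 0.001], [0.947, 0.322, -0.001], [-0.001, 0.001, -1.0]]
force: [0.8, -0.1, 0.7]
opening: 1.001
grasp_force: 0.0
```

Request:
play_rows([
  [[0,0,0,0,0,0],[0,0,0,0,0,0],[0,0,0,0,0,0],[0,0,0,0,0,0],[0,0,0,0,0,0]],
], fingers=-1)

```text
time_s: 5.05
position: [0.5685, -0.1106, 0.0216]
tcp_rot: [[-0.322, 0.947, 0.0], [0.947, 0.322, -0.0], [-0.0, 0.0, -1.0]]
force: [0.1, 0.5, 0.2]
opening: 0.632
grasp_force: 0.0
```

Request:
play_rows([
  [[0,0,0,0,0,0],[0,0,-15,0,0,0],[0,0,-40,0,0,0],[0,0,-40,0,0,0.125],[0,0,0,0,0,0.145]],
])

```text
time_s: 5.55
position: [0.5722, -0.1119, 0.1226]
tcp_rot: [[-0.053, 0.999, 0.011], [0.999, 0.053, -0.004], [-0.005, 0.011, -1.0]]
force: [1.3, -0.7, -0.5]
opening: 0.172
grasp_force: 0.0
```

```bash
python3 d.py .5532 .0242 .07 68.8
```

```text
turn rz rad 0.4226 shift after turn mm [120.  -66.9  52.6] pos [ 0.5722 -0.1119  0.1226] psi 93.01 tilt [ 0.011 -0.004 -1.   ] F [ 1.3 -0.7 -0.5] open 0.172 grip 0.0 t 5.55
```

Request:
play_rows([
  [[0,0,0,0,0,-0.135],[0,0,0,0,0,-0.14],[0,0,0,0,0,0],[0,0,0,0,0,0],[0,0,0,0,0,0]],
], fingers=1)

```text
time_s: 6.05
position: [0.5685, -0.1106, 0.1166]
tcp_rot: [[-0.325, 0.946, 0.0], [0.946, 0.325, -0.0], [-0.0, 0.0, -1.0]]
force: [-0.4, 0.2, -0.3]
opening: 0.54
grasp_force: 0.0
```

Request:
play_rows([
  [[0,0,0,0,0,0],[0,0,0,0,0,0],[0,0,0,0,0,0],[0,0,0,0,0,0],[0,0,0,0,0,0]],
])

```text
time_s: 6.55
position: [0.5684, -0.1106, 0.1163]
tcp_rot: [[-0.327, 0.945, -0.0], [0.945, 0.327, 0.0], [0.0, -0.0, -1.0]]
force: [-0.3, 0.2, -0.1]
opening: 0.964
grasp_force: 0.0
```

```bash
python3 - <<'E'
from h import *
s=bot.capture("side")
try:
    m,c=mask_at(s,"half_a",proj(s,[.57,-.1136,.014])[0]); print(c,m.sum(),fit([(s,m)],HB,[.57,-.1136,.3]))
except Exception as e: print(e)
E
python3 d.py .5702 -.1136 .017 108.8
```

```text
[294.6, 280.8] 550 (array([ 0.56729119, -0.11486119,  0.33369438]), np.float64(0.06979210861264318))
turn rz rad 0.0048 shift after turn mm [-3.4  0.7 99.3] pos [ 0.5685 -0.1106  0.1163] psi 109.07 tilt [-0.  0. -1.] F [-0.7 -0.6 -0. ] open 0.987 grip 0.0 t 6.65
```

Request:
play_rows([
  [[-4,0,30,0,0,0],[0,0,30,0,0,0],[0,0,25,0,0,0],[0,0,10,0,0,0],[0,0,4,0,0,0]],
])

```text
time_s: 7.15
position: [0.5692, -0.1142, 0.0163]
tcp_rot: [[-0.327, 0.945, -0.002], [0.945, 0.327, 0.001], [0.001, -0.002, -1.0]]
force: [0.2, -0.1, -0.0]
opening: 1.004
grasp_force: 0.0
```

Request:
play_rows([
  [[0,0,0,0,0,0],[0,0,0,0,0,0],[0,0,0,0,0,0],[0,0,0,0,0,0],[0,0,0,0,0,0]],
], fingers=-1)

```text
time_s: 7.65
position: [0.5701, -0.1145, 0.018]
tcp_rot: [[-0.327, 0.945, 0.001], [0.945, 0.327, -0.0], [-0.001, 0.001, -1.0]]
force: [-0.3, 0.5, 0.7]
opening: 0.631
grasp_force: 0.0
```

Request:
play_rows([
  [[0,0,0,0,0,0],[0,0,0,0,0,0],[0,0,0,0,0,0],[0,0,0,0,0,0],[0,0,0,0,0,0]],
])

```text
time_s: 8.15
position: [0.5695, -0.1144, 0.0174]
tcp_rot: [[-0.327, 0.945, -0.001], [0.945, 0.327, 0.0], [0.0, -0.0, -1.0]]
force: [-1.0, -0.3, 2.5]
opening: 0.412
grasp_force: 30.0
```

```bash
python3 d.py .5532 .0242 .08 68.8
```

```text
turn rz rad 0.703 shift after turn mm [123.3 -65.3 -62.6] pos [ 0.5695 -0.1144  0.0174] psi 109.08 tilt [-0.001  0.    -1.   ] F [-1.  -0.3  2.5] open 0.412 grip 29.998911079019308 t 8.15
```

Request:
play_rows([
  [[0,0,-20,0,0,0],[0,0,-22,0,0,0],[0,0,-20,0,0,0.12],[0,0,0,0,0,0.14],[0,0,0,0,0,0.14]],
])

```text
time_s: 8.65
position: [0.5701, -0.1144, 0.0798]
tcp_rot: [[0.073, 0.997, 0.001], [0.997, -0.073, -0.0], [-0.0, 0.001, -1.0]]
force: [-0.1, 1.1, -3.4]
opening: 0.413
grasp_force: 30.0
```

Request:
play_rows([
  [[0,0,0,0,0,0.14],[0,0,0,0,0,0.14],[0,0,0,0,0,0.023],[30,-16,0,0,0,0],[30,-16,0,0,0,0]],
])

```text
time_s: 9.15
position: [0.5617, -0.0471, 0.079]
tcp_rot: [[0.362, 0.932, 0.0], [0.932, -0.362, 0.0], [0.0, 0.0, -1.0]]
force: [0.5, -0.6, -1.5]
opening: 0.413
grasp_force: 30.0
```

Request:
play_rows([
  [[30,-17,0,0,0,0],[30,-16,0,0,0,0],[0,0,0,0,0,0],[0,0,0,0,0,0],[0,0,0,0,0,0]],
])

```text
time_s: 9.65
position: [0.5531, 0.0202, 0.0793]
tcp_rot: [[0.361, 0.933, 0.001], [0.933, -0.361, -0.0], [-0.0, 0.001, -1.0]]
force: [0.1, 0.1, -2.2]
opening: 0.408
grasp_force: 30.0
```

```bash
python3 d.py .5527 .0222 .0258 68.8; python3 - <<'E'
from h import *
b=np.array([.5708,.0688]); 
p=bot.capture("top"); c=bot.silhouettes(p,"first_brick")
for r in c: print(r['confidence'],r['centre'],r['pixels'].sum(), fit([(p,r['pixels'])],FB,[.577,.086,-.37]))
for n in("half_a","upright_brick"): print([(np.round(r['centre']),round(r['confidence'],2)) for r in bot.search_frame(p,n)])
cv2.imwrite('pics/t2.png',cv2.resize(p['image'][180:340,170:370],(750,600)))
E
```

```text
turn rz rad 0.0006 shift after turn mm [ 1.7 -1.1 53.5] pos [0.5531 0.0202 0.0793] psi 68.83 tilt [ 0.001 -0.    -1.   ] F [ 0.1  0.1 -2.2] open 0.408 grip 29.99913363251835 t 9.65
[(array([391., 289.]), 0.94), (array([397., 234.]), 0.89), (array([360., 235.]), 0.79)]
[(array([453., 261.]), 0.61)]
```

View pics/t2.png

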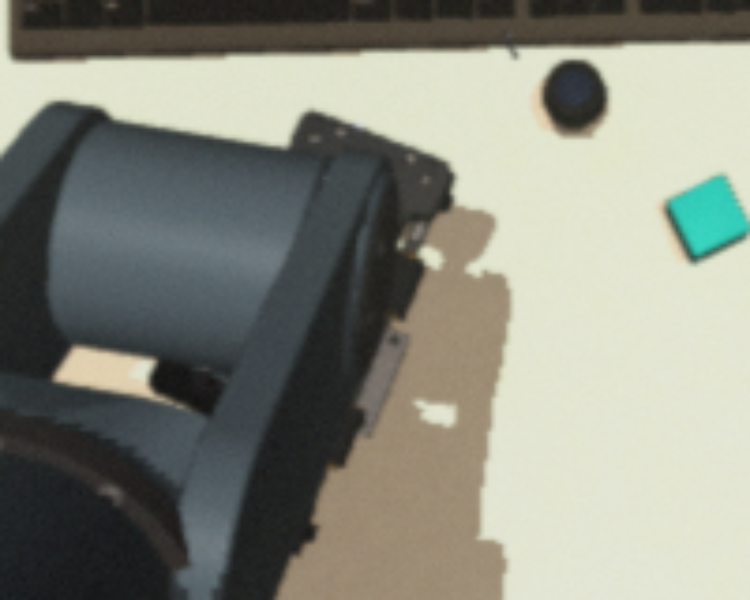

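The arm hides the wall from the top camera, so I use the side view there. I lower the half brick onto the plate and push it along.

Request:
play_rows([
  [[0,-1,20,0,0,0],[0,0,17,0,0,0],[0,0,8,0,0,0],[0,0,5,0,0,0],[0,0,0,0,0,0]],
])

```text
time_s: 10.35
position: [0.5515, 0.0211, 0.0289]
tcp_rot: [[0.362, 0.932, -0.001], [0.932, -0.362, 0.0], [-0.0, -0.001, -1.0]]
force: [0.3, -0.4, -1.8]
opening: 0.408
grasp_force: 30.0
```

```bash
python3 d.py .5599 .0408 .0256 68.8;  python3 - <<'E'
from h import *
p=bot.capture("side"); cv2.imwrite('pics/s2.png',cv2.resize(p['image'][180:270,220:340],(800,600),interpolation=cv2.INTER_CUBIC))
E
```

```text
turn rz rad -0.0004 shift after turn mm [21.4  0.7  3.3] pos [0.5515 0.0211 0.0289] psi 68.78 tilt [-0.001  0.    -1.   ] F [ 0.3 -0.4 -1.8] open 0.408 grip 29.999227873049676 t 10.35
```

View pics/s2.png

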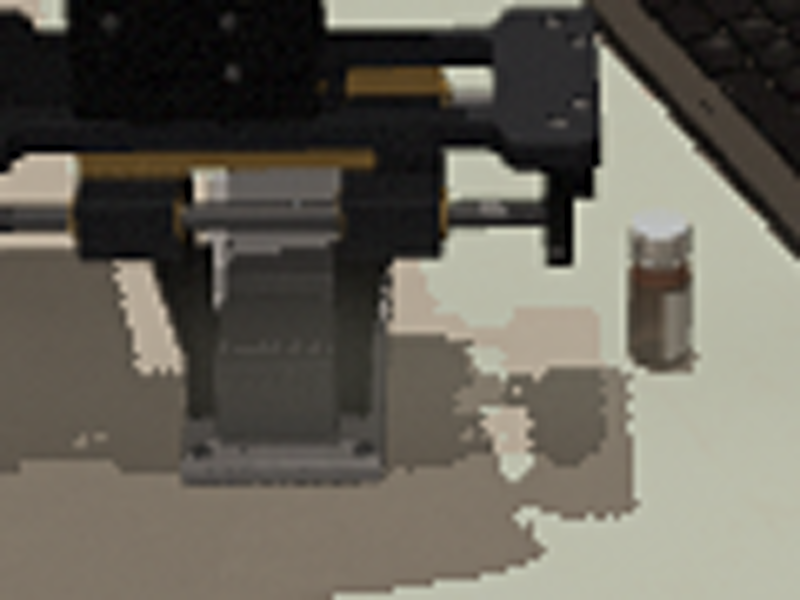

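```bash
python3 - <<'E'
from h import *
p=bot.capture("side")
b=np.array([.5708,.0688]);ya=np.radians(-21.2);X=np.array([np.cos(ya),np.sin(ya)]);Y=np.array([-X[1],X[0]])
W=lambda x,y,z:np.r_[b+x*X+y*Y,z]
f=lambda P:np.round((proj(p,P)[0]+.5-[220,180])*6.667)
print('plate front',f(W(-.03,-.075,.008)),f(W(.03,-.075,.008)),f(W(-.03,-.075,0)),f(W(.03,-.075,0)))
s=bot.read_state()['position'][:2]-b; hx,hy=s@X,s@Y; print(hx,hy)
print('half top front',f(W(hx-.018,hy-.018,.039)),f(W(hx+.018,hy-.018,.039)),'bottom',f(W(hx-.018,hy-.018,.011)),f(W(hx+.018,hy-.018,.011)))
E
```

```text
plate front [182. 464.] [386. 461.] [184. 485.] [387. 482.]
-0.00023522611443931187 -0.05116654543616394
half top front [217. 366.] [341. 365.] bottom [223. 443.] [345. 441.]
```

Request:
play_rows([
  [[0,1.5,1.5,0,0,0],[0,0,1.3,0,0,0],[4,0,0,0,0,0],[4,0,0,0,0,0],[3,0,0,0,0,0]],
])

```text
time_s: 10.95
position: [0.5572, 0.0316, 0.0267]
tcp_rot: [[0.361, 0.932, 0.0], [0.932, -0.361, 0.0], [0.0, 0.0, -1.0]]
force: [0.5, 0.6, -3.1]
opening: 0.412
grasp_force: 30.0
```

Request:
play_rows([
  [[2,0,0,0,0,0],[2,0,0,0,0,0],[1,0,0,0,0,0],[1,0,0,0,0,0],[0,0,0,0,0,0]],
])

```text
time_s: 11.45
position: [0.5589, 0.0366, 0.0265]
tcp_rot: [[0.362, 0.932, -0.001], [0.932, -0.362, -0.0], [-0.0, -0.0, -1.0]]
force: [-1.2, -2.6, -1.4]
opening: 0.411
grasp_force: 30.0
```

```bash
python3 d.py .5599 .0408 .0256 68.8
```

```text
turn rz rad 0.0 shift after turn mm [ 4.3 -0.6  0.9] pos [0.5589 0.0366 0.0265] psi 68.8 tilt [-0.001 -0.    -1.   ] F [-1.2 -2.6 -1.4] open 0.411 grip 29.99914377462119 t 11.45
```

Request:
play_rows([
  [[1,0,0.8,0,0,0],[1,0,0,0,0,0],[1,0,0,0,0,0],[1,0,0,0,0,0],[0,0,0,0,0,0]],
])

```text
time_s: 11.95
position: [0.5604, 0.0396, 0.0257]
tcp_rot: [[0.361, 0.933, -0.001], [0.933, -0.361, -0.001], [-0.001, -0.0, -1.0]]
force: [-2.2, -6.8, -1.3]
opening: 0.41
grasp_force: 30.0
```

Request:
play_rows([
  [[1,0,0,0,0,0],[1,0,0,0,0,0],[0,0,0,0,0,0]],
])

```text
time_s: 12.25
position: [0.5605, 0.0397, 0.0257]
tcp_rot: [[0.36, 0.933, -0.002], [0.933, -0.36, -0.004], [-0.004, -0.001, -1.0]]
force: [-3.7, -12.2, -0.6]
opening: 0.407
grasp_force: 30.0
```

```bash
python3 d.py .5599 .0408 .0256 68.8
```

```text
turn rz rad 0.0019 shift after turn mm [ 0.8 -1.   0.1] pos [0.5605 0.0397 0.0257] psi 68.91 tilt [-0.002 -0.004 -1.   ] F [ -3.7 -12.2  -0.6] open 0.407 grip 30.000348770990968 t 12.25
```

Request:
play_rows([
  [[0,0,0,0,0,0],[0,0,0,0,0,0],[0,0,0,0,0,0],[0,0,0,0,0,0],[0,0,0,0,0,0]],
], fingers=0.6)

```text
time_s: 12.75
position: [0.5616, 0.0427, 0.0259]
tcp_rot: [[0.361, 0.932, 0.001], [0.932, -0.361, 0.0], [0.0, 0.0, -1.0]]
force: [-0.5, 0.0, 0.3]
opening: 0.757
grasp_force: 0.0
```

Request:
play_rows([
  [[0,0,-10,0,0,0],[0,0,-35,0,0,0],[0,0,-45,0,0,0],[-45,0,-45,0,0,-0.13],[-45,0,0,0,0,-0.14]],
], fingers=1)

```text
time_s: 13.25
position: [0.5413, -0.0334, 0.1567]
tcp_rot: [[0.093, 0.996, 0.011], [0.996, -0.093, -0.003], [-0.002, 0.011, -1.0]]
force: [1.7, -1.2, 0.0]
opening: 0.994
grasp_force: 0.0
```

Request:
play_rows([
  [[-45,0,0,0,0,-0.13],[-48,0,0,0,0,0],[-48,0,0,0,0,0],[-48,0,0,0,0,0],[0,0,0,0,0,0]],
])

```text
time_s: 13.75
position: [0.5389, -0.2293, 0.1524]
tcp_rot: [[-0.021, 1.0, 0.005], [1.0, 0.021, -0.005], [-0.005, 0.005, -1.0]]
force: [0.9, -0.1, 0.9]
opening: 1.0
grasp_force: 0.0
```

```bash
cat > w.py <<'E'
import sys; from h import *
b=np.array([.5708,.0688]);ya=np.radians(-21.2);X=np.array([np.cos(ya),np.sin(ya)]);Y=np.array([-X[1],X[0]])
p=bot.capture("side"); t=bot.capture("top")
m=None
for n,v in (("side",p),("top",t)):
    a=proj(v,np.r_[b,.02])[0].astype(int); x0,y0=a-[50,40]
    im=cv2.resize(v['image'][y0:y0+75,x0:x0+100],(400,300),interpolation=cv2.INTER_CUBIC)
    m=im if m is None else np.hstack([m,im])
cv2.imwrite(f'pics/{sys.argv[1]}.png',m)
E
python3 w.py w3; python3 d.py .5328 -.2415 .017 92
```

```text
turn rz rad -0.0106 shift after turn mm [-18.   -4.9 134.5] pos [ 0.5371 -0.2233  0.1515] psi 91.39 tilt [ 0.  0. -1.] F [-1.3  0.  -1. ] open 1.003 grip 0.0 t 13.85
```

View pics/w3.png

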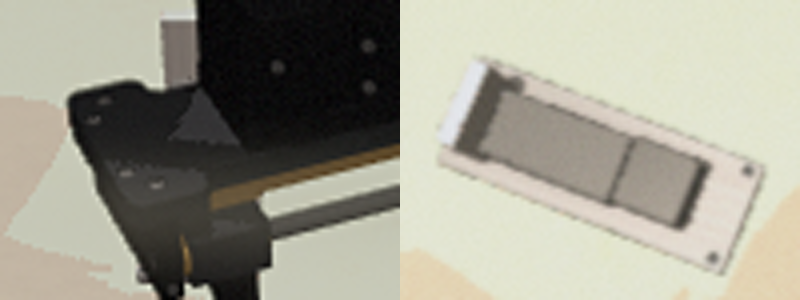

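Top view shows the first course in line and tight (full brick about (555,150), half about (655,180) in the crop). Going for the second half brick.

Request:
play_rows([
  [[-9,-3,35,0,0,0],[-9,-2,35,0,0,0],[0,0,25,0,0,0],[0,0,15,0,0,0],[0,0,0,0,0,0]],
])

```text
time_s: 14.35
position: [0.5316, -0.238, 0.0394]
tcp_rot: [[-0.029, 1.0, -0.004], [1.0, 0.029, 0.003], [0.003, -0.004, -1.0]]
force: [0.5, -0.5, 0.0]
opening: 1.0
grasp_force: 0.0
```

```bash
python3 d.py .5328 -.2415 .017 92; python3 - <<'E'
from h import *
np.set_printoptions(precision=4,suppress=True)
t=bot.capture("top")
b=np.array([.5708,.0688]);ya=np.radians(-21.2);X=np.array([np.cos(ya),np.sin(ya)]);Y=np.array([-X[1],X[0]])
HP=[box(.036,.036,.008,.036)]
for n,parts,c0 in (("half_a",HP,[.559,.040]),("first_brick",FB,[.578,.090])):
    m,c=mask_at(t,n,proj(t,[*c0,.03])[0]); q,e=fit([(t,m)],parts,[*c0,-.37]); d=q[:2]-b
    print(n,c,q,np.degrees(q[2]),e,'bed frame',d@X,d@Y-.06)
m,c=mask_at(t,"bed",proj(t,[.57,.06,0])[0]); print(c)
E
```

```text
turn rz rad -0.0062 shift after turn mm [-3.6  1.1 22.4] pos [ 0.5316 -0.238   0.0394] psi 91.64 tilt [-0.004  0.003 -1.   ] F [ 0.5 -0.5  0. ] open 1.0 grip 0.0 t 14.35
half_a [360.9, 235.5] [ 0.559  0.04  -0.87 ] -49.847328176381616 1.0 bed frame -0.0005866332359787127 -0.09111809540197541Traceback (most recent call last):
  File "<stdin>", line 7, in <module>
  File "h.py", line 21, in mask_at
    best=min(bot.silhouettes(p,name),key=lambda r:np.hypot(*(np.array(r['centre'])-uv)))
ValueError: min() iterable argument is empty
```

Request:
play_rows([
  [[-3,1,12,0,0,0],[-1,0,7,0,0,0],[0,0,3,0,0,0],[0,0,0,0,0,0],[0,0,0,0,0,0]],
])

```text
time_s: 15.0
position: [0.5339, -0.2444, 0.019]
tcp_rot: [[-0.027, 1.0, -0.0], [1.0, 0.027, 0.0], [0.0, -0.0, -1.0]]
force: [-0.4, 0.4, 0.3]
opening: 0.998
grasp_force: 0.0
```

Request:
play_rows([
  [[0,0,0,0,0,0],[0,0,0,0,0,0],[0,0,0,0,0,0],[0,0,0,0,0,0],[0,0,0,0,0,0]],
], fingers=-1)

```text
time_s: 15.5
position: [0.534, -0.2443, 0.0192]
tcp_rot: [[-0.027, 1.0, 0.0], [1.0, 0.027, -0.0], [-0.0, 0.0, -1.0]]
force: [-0.1, -0.3, 0.3]
opening: 0.628
grasp_force: 0.0
```

Request:
play_rows([
  [[0,0,0,0,0,0],[0,0,0,0,0,0],[0,0,0,0,0,0],[0,0,0,0,0,0],[0,0,0,0,0,0]],
])

```text
time_s: 16.0
position: [0.5336, -0.2441, 0.0191]
tcp_rot: [[-0.027, 1.0, -0.001], [1.0, 0.027, 0.0], [0.0, -0.001, -1.0]]
force: [-1.2, -0.2, 0.4]
opening: 0.409
grasp_force: 30.0
```

```bash
python3 d.py .5817 .0968 .11 68.8
```

```text
turn rz rad 0.3972 shift after turn mm [335.3 -78.5 -90.9] pos [ 0.5336 -0.2441  0.0191] psi 91.56 tilt [-0.001  0.    -1.   ] F [-1.2 -0.2  0.4] open 0.409 grip 29.99838898424059 t 16.0
```

Request:
play_rows([
  [[0,0,-20,0,0,0],[0,0,-36,0,0,0],[0,0,-36,0,0,0.13],[0,0,0,0,0,0.135],[0,0,0,0,0,0.132]],
])

```text
time_s: 16.5
position: [0.5348, -0.2447, 0.1124]
tcp_rot: [[0.367, 0.93, 0.003], [0.93, -0.367, -0.002], [-0.001, 0.003, -1.0]]
force: [-0.8, 0.0, -2.6]
opening: 0.413
grasp_force: 30.0
```

Request:
play_rows([
  [[30,-10,0,0,0,0],[45,-11,0,0,0,0],[45,-11,0,0,0,0],[45,-11,0,0,0,0],[45,-11,0,0,0,0]],
])

```text
time_s: 17.0
position: [0.5595, -0.0273, 0.1107]
tcp_rot: [[0.362, 0.932, -0.0], [0.932, -0.362, 0.0], [0.0, -0.0, -1.0]]
force: [1.4, 0.2, -2.7]
opening: 0.413
grasp_force: 30.0
```

Request:
play_rows([
  [[45,-11,0,0,0,0],[45,-11,0,0,0,0],[20,-3,0,0,0,0],[10,0,0,0,0,0],[0,0,0,0,0,0]],
])

```text
time_s: 17.5
position: [0.58, 0.0928, 0.1108]
tcp_rot: [[0.36, 0.933, 0.001], [0.933, -0.36, -0.0], [0.0, 0.001, -1.0]]
force: [0.1, -0.1, -2.8]
opening: 0.411
grasp_force: 30.0
```

```bash
python3 d.py .5817 .0968 .0555 68.8
```

```text
turn rz rad 0.0021 shift after turn mm [ 4.3  0.1 55.3] pos [0.58   0.0928 0.1108] psi 68.92 tilt [ 0.001 -0.    -1.   ] F [ 0.1 -0.1 -2.8] open 0.411 grip 29.998861318454146 t 17.5
```

Request:
play_rows([
  [[0,0,20,0,0,0],[0,0,20,0,0,0],[0,0,10,0,0,0],[0,0,4,0,0,0],[0,0,0,0,0,0]],
])

```text
time_s: 18.0
position: [0.5795, 0.0909, 0.0567]
tcp_rot: [[0.363, 0.932, -0.001], [0.932, -0.363, -0.0], [-0.0, -0.001, -1.0]]
force: [0.2, 0.2, -3.3]
opening: 0.408
grasp_force: 30.0
```

```bash
python3 d.py .585 .1055 .0551 68.8
```

```text
turn rz rad -0.0012 shift after turn mm [15.6 -0.2  1.6] pos [0.5795 0.0909 0.0567] psi 68.73 tilt [-0.001 -0.    -1.   ] F [ 0.2  0.2 -3.3] open 0.408 grip 29.998699352145195 t 18.0
```

Request:
play_rows([
  [[4,0,0,0,0,0],[4,0,0,0,0,0],[3,0,0,0,0,0],[0,0,1,0,0,0],[0,0,0,0,0,0]],
])

```text
time_s: 18.5
position: [0.5836, 0.1025, 0.0563]
tcp_rot: [[0.361, 0.933, 0.0], [0.933, -0.361, -0.0], [0.0, 0.0, -1.0]]
force: [-0.4, 0.8, -2.3]
opening: 0.411
grasp_force: 30.0
```

```bash
python3 d.py .585 .1055 .0551 68.8
```

```text
turn rz rad 0.0008 shift after turn mm [3.3 0.2 1.2] pos [0.5836 0.1025 0.0563] psi 68.84 tilt [ 0. -0. -1.] F [-0.4  0.8 -2.3] open 0.411 grip 29.998735366389155 t 18.5
```

Request:
play_rows([
  [[1,0,0.4,0,0,0],[1,0,0,0,0,0],[1,0,0,0,0,0],[1,0,0,0,0,0],[0,0,0,0,0,0]],
])

```text
time_s: 19.0
position: [0.5849, 0.1054, 0.0557]
tcp_rot: [[0.361, 0.933, -0.001], [0.933, -0.361, -0.001], [-0.001, -0.0, -1.0]]
force: [-1.5, -2.5, -1.1]
opening: 0.411
grasp_force: 30.0
```

```bash
python3 d.py .585 .1055 .0551 68.8
```

```text
turn rz rad 0.0006 shift after turn mm [0.1 0.1 0.6] pos [0.5849 0.1054 0.0557] psi 68.83 tilt [-0.001 -0.001 -1.   ] F [-1.5 -2.5 -1.1] open 0.411 grip 29.99874665401876 t 19.0
```

Contact is at the predicted place. I press harder to confirm, then release.

Request:
play_rows([
  [[1,0,0.4,0,0,0],[1,0,0,0,0,0],[1,0,0,0,0,0],[0,0,0,0,0,0]],
])

```text
time_s: 19.4
position: [0.5849, 0.1056, 0.0555]
tcp_rot: [[0.36, 0.933, -0.003], [0.933, -0.36, -0.005], [-0.006, -0.002, -1.0]]
force: [-3.6, -11.4, 1.8]
opening: 0.411
grasp_force: 30.0
```

Request:
play_rows([
  [[0,0,0,0,0,0],[0,0,0,0,0,0],[0,0,0,0,0,0],[0,0,0,0,0,0],[0,0,0,0,0,0]],
], fingers=0.6)

```text
time_s: 19.9
position: [0.5863, 0.1091, 0.0554]
tcp_rot: [[0.361, 0.933, 0.0], [0.933, -0.361, 0.0], [0.0, 0.0, -1.0]]
force: [0.7, 0.5, -0.4]
opening: 0.759
grasp_force: 0.0
```

Request:
play_rows([
  [[0,0,-10,0,0,0],[0,0,-35,0,0,0],[0,0,-45,0,0,0],[-20,0,-30,0,0,0],[-48,0,0,0,0,0]],
], fingers=-1)

```text
time_s: 20.4
position: [0.5664, 0.0468, 0.1811]
tcp_rot: [[0.357, 0.934, 0.014], [0.934, -0.357, -0.001], [0.005, 0.014, -1.0]]
force: [0.2, -0.3, 0.2]
opening: 0.432
grasp_force: 0.0
```

```bash
python3 d.py .66 -.385 .16 16
```

```text
turn rz rad 0.9265 shift after turn mm [-29.  440.8  21.1] pos [0.5664 0.0468 0.1811] psi 69.09 tilt [ 0.014 -0.001 -1.   ] F [ 0.2 -0.3  0.2] open 0.432 grip 0.0 t 20.4
```

```bash
python3 d.py .549 -.354 .066 72; python3 - <<'E'
from h import *
t=bot.capture("top")
r=proj(t,[[.588,-.366,.036]])[0]
m,c=mask_at(t,"upright_brick",r); q,e=fit([(t,m)],UB,[.588,-.366,-.3]); print(q,np.degrees(q[2]),e)
E
```

```text
turn rz rad -0.0509 shift after turn mm [-386.5  107.3  115.1] pos [0.5664 0.0468 0.1811] psi 69.09 tilt [ 0.014 -0.001 -1.   ] F [ 0.2 -0.3  0.2] open 0.432 grip 0.0 t 20.4
[ 0.58865869 -0.36606189 -0.27491145] -15.751265634461712 0.11078649059249734
```

Request:
play_rows([
  [[-48,13,0,0,0,-0.06],[-48,13,0,0,0,0],[-48,14,0,0,0,0],[-48,14,0,0,0,0],[-48,14,0,0,0,0]],
])

```text
time_s: 21.0
position: [0.5501, -0.2051, 0.1756]
tcp_rot: [[0.305, 0.952, 0.0], [0.952, -0.305, 0.0], [0.0, 0.0, -1.0]]
force: [1.1, 0.3, -1.1]
opening: 0.012
grasp_force: 0.0
```

Request:
play_rows([
  [[-48,14,0,0,0,0],[-48,12,0,0,0,0],[-44,10,0,0,0,0],[0,0,0,0,0,0],[0,0,0,0,0,0]],
])

```text
time_s: 21.5
position: [0.5414, -0.3487, 0.1751]
tcp_rot: [[0.307, 0.952, -0.0], [0.952, -0.307, 0.001], [0.001, -0.001, -1.0]]
force: [-0.1, 0.7, -0.3]
opening: 0.003
grasp_force: 0.0
```

```bash
python3 d.py .549 -.354 .066 73
```

```text
turn rz rad -0.0156 shift after turn mm [ -2.8   8.8 109.1] pos [ 0.5414 -0.3487  0.1751] psi 72.11 tilt [-0.     0.001 -1.   ] F [-0.1  0.7 -0.3] open 0.003 grip 0.0 t 21.5
```

Request:
play_rows([
  [[-3,0,35,0,0,-0.02],[0,0,35,0,0,0],[0,0,30,0,0,0],[0,0,9,0,0,0],[0,8,0,0,0,0]],
])

```text
time_s: 22.0
position: [0.5473, -0.3504, 0.0648]
tcp_rot: [[0.285, 0.959, -0.004], [0.959, -0.285, 0.004], [0.003, -0.005, -1.0]]
force: [1.0, 0.3, -0.2]
opening: 0.005
grasp_force: 0.0
```

Request:
play_rows([
  [[0,5,0,0,0,0],[0,5,0,0,0,0],[0,5,0,0,0,0],[0,5,0,0,0,0],[0,0,0,0,0,0]],
])

```text
time_s: 22.5
position: [0.5682, -0.3592, 0.0669]
tcp_rot: [[0.286, 0.958, 0.0], [0.958, -0.286, -0.001], [-0.0, 0.0, -1.0]]
force: [-1.6, 0.3, 1.8]
opening: 0.003
grasp_force: 0.9
```

```bash
python3 d.py .588 -.366 .066 73; python3 - <<'E'
from h import *
p=bot.capture("side"); cv2.imwrite('pics/s4.png',cv2.resize(p['image'][280:430,290:490],(800,600),interpolation=cv2.INTER_CUBIC))
E
```

```text
turn rz rad 0.0071 shift after turn mm [-0.7 21.   0.9] pos [ 0.5682 -0.3592  0.0669] psi 73.4 tilt [ 0.    -0.001 -1.   ] F [-1.6  0.3  1.8] open 0.003 grip 0.8767661196179688 t 22.5
```

View pics/s4.png

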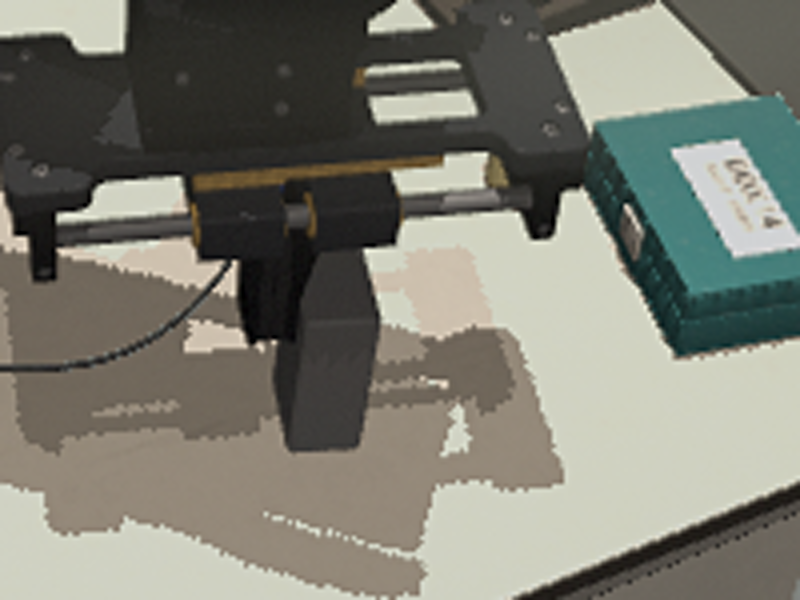

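The brick leans away as intended (crop 330,360), and the gripper end stays above the teal box and oil bottle. I keep pushing.

Request:
play_rows([
  [[0,6,0,0,0,0],[0,6,0,0,0,0],[0,6,0,0,0,0],[0,6,0,0,0,0],[0,6,0,0,0,0]],
])

```text
time_s: 23.05
position: [0.5974, -0.3679, 0.0663]
tcp_rot: [[0.286, 0.958, 0.001], [0.958, -0.286, -0.0], [-0.0, 0.001, -1.0]]
force: [0.0, 0.3, -0.2]
opening: 0.001
grasp_force: 0.0
```

Request:
play_rows([
  [[0,4,0,0,0,0],[0,0,0,0,0,0],[0,0,-40,0,0,0],[0,-45,-45,0,0,0],[0,-45,-20,0,0,0]],
], fingers=1)

```text
time_s: 23.55
position: [0.525, -0.3473, 0.1644]
tcp_rot: [[0.285, 0.959, 0.005], [0.959, -0.285, -0.005], [-0.003, 0.006, -1.0]]
force: [-0.5, -1.0, 0.4]
opening: 0.376
grasp_force: 0.0
```

Request:
play_rows([
  [[0,-45,0,0,0,0],[0,-30,0,0,0,0],[0,0,0,0,0,0]],
])

```text
time_s: 23.85
position: [0.4469, -0.3214, 0.1617]
tcp_rot: [[0.287, 0.958, -0.005], [0.958, -0.287, 0.004], [0.003, -0.006, -1.0]]
force: [-0.3, 0.1, -0.3]
opening: 0.649
grasp_force: 0.0
```

```bash
python3 - <<'E'
from h import *
np.set_printoptions(precision=4,suppress=True)
t=bot.capture("top"); s=bot.capture("side")
m=np.hstack([cv2.resize(v['image'][a[1]:a[1]+75,a[0]:a[0]+100],(400,300),interpolation=cv2.INTER_CUBIC) for v,a in ((t,(proj(t,[.635,-.38,0])[0]-[50,37]).astype(int)),(s,(proj(s,[.635,-.38,0])[0]-[50,45]).astype(int)))])
cv2.imwrite('pics/u5.png',m)
LB=[box(.072,.036,0,.028)]; v=[]
for p in (t,s):
    for n in("upright_brick","first_brick"):
        for r in bot.silhouettes(p,n):
            if np.hypot(*(proj(p,[.635,-.38,.014])[0]-r['centre']))<30: v.append((p,r['pixels'])); print(n,r['centre'],r['pixels'].sum(),fit(v[-1:],LB,[.635,-.38,-.28]))
E
python3 d.py .636 -.381 .1 -16.5
```

```text
upright_brick [458.3, 237.6] 732 (array([ 0.639 , -0.382 , -0.3157]), np.float64(0.05942425217111613))
upright_brick [403.4, 373.2] 1507 (array([ 0.6371, -0.3834, -0.3048]), np.float64(0.0632188374261734))
turn rz rad 1.5694 shift after turn mm [191.8   1.6  61.6] pos [ 0.4526 -0.325   0.1616] psi 73.42 tilt [ 0.001 -0.001 -1.   ] F [ 0.2 -0.1 -0.7] open 0.925 grip 0.0 t 24.15
```

View pics/u5.png

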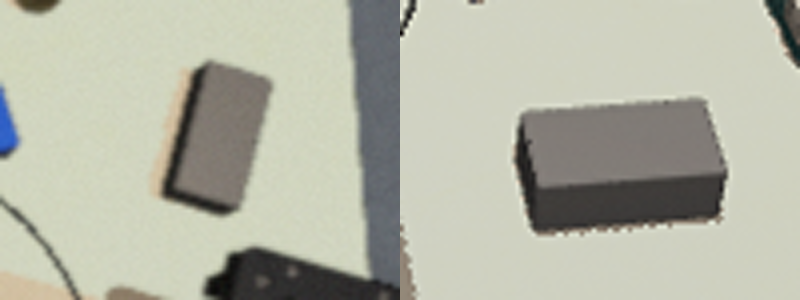

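The brick lies flat at (0.6385, -0.3825) with yaw -17.8°, clear of the table edge. I grasp it from above.

Request:
play_rows([
  [[0,0,0,0,0,0.145],[0,0,0,0,0,0.145],[0,0,0,0,0,0.145],[0,0,0,0,0,0.145],[0,0,0,0,0,0.145]],
])

```text
time_s: 24.65
position: [0.4523, -0.3246, 0.1613]
tcp_rot: [[0.852, 0.523, 0.0], [0.523, -0.852, -0.0], [0.0, 0.0, -1.0]]
force: [0.1, -0.5, 0.8]
opening: 0.997
grasp_force: 0.0
```

Request:
play_rows([
  [[0,0,0,0,0,0.145],[0,0,0,0,0,0.145],[0,0,0,0,0,0.145],[0,0,0,0,0,0.145],[0,0,0,0,0,0.145]],
])

```text
time_s: 25.15
position: [0.4523, -0.3246, 0.1613]
tcp_rot: [[0.985, -0.173, 0.0], [-0.173, -0.985, -0.0], [0.0, 0.0, -1.0]]
force: [0.1, -0.3, -0.0]
opening: 1.005
grasp_force: 0.0
```

Request:
play_rows([
  [[0,0,0,0,0,0.142],[40,0,20,0,0,0],[45,0,20,0,0,0],[45,0,20,0,0,0],[40,0,0,0,0,0]],
])

```text
time_s: 25.65
position: [0.6142, -0.3754, 0.0975]
tcp_rot: [[0.952, -0.305, -0.004], [-0.305, -0.952, 0.004], [-0.005, -0.002, -1.0]]
force: [-0.7, 0.2, 0.1]
opening: 0.998
grasp_force: 0.0
```

Request:
play_rows([
  [[0,0,0,0,0,0],[0,0,0,0,0,0]],
])

```text
time_s: 25.85
position: [0.6139, -0.3759, 0.1005]
tcp_rot: [[0.952, -0.305, -0.001], [-0.305, -0.952, 0.001], [-0.001, -0.0, -1.0]]
force: [0.0, -0.2, -0.7]
opening: 0.999
grasp_force: 0.0
```

```bash
python3 d.py .631 -.38 .018 -17.8
```

```text
turn rz rad 0.0011 shift after turn mm [17.5 -1.3 82.5] pos [ 0.6139 -0.3759  0.1005] psi -17.74 tilt [-0.001  0.001 -1.   ] F [ 0.  -0.2 -0.7] open 0.999 grip 0.0 t 25.85
```

Request:
play_rows([
  [[10,-1,10,0,0,0],[8,0,25,0,0,0],[0,0,25,0,0,0],[0,0,15,0,0,0],[0,0,7,0,0,0]],
])

```text
time_s: 26.35
position: [0.629, -0.3798, 0.0174]
tcp_rot: [[0.952, -0.306, -0.003], [-0.306, -0.952, 0.003], [-0.004, -0.002, -1.0]]
force: [-0.0, -0.2, -0.2]
opening: 0.998
grasp_force: 0.0
```

Request:
play_rows([
  [[0,0,0,0,0,0],[0,0,0,0,0,0],[0,0,0,0,0,0],[0,0,0,0,0,0],[0,0,0,0,0,0]],
], fingers=-1)

```text
time_s: 26.85
position: [0.631, -0.3812, 0.0206]
tcp_rot: [[0.952, -0.306, 0.001], [-0.306, -0.952, -0.001], [0.001, 0.001, -1.0]]
force: [-0.5, -0.2, -0.9]
opening: 0.633
grasp_force: 0.0
```

Request:
play_rows([
  [[0,0,0,0,0,0],[0,0,0,0,0,0],[0,0,0,0,0,0],[0,0,0,0,0,0],[0,0,0,0,0,0]],
])

```text
time_s: 27.35
position: [0.6306, -0.3811, 0.0198]
tcp_rot: [[0.952, -0.306, -0.0], [-0.306, -0.952, -0.0], [0.0, 0.0, -1.0]]
force: [-1.2, -1.2, 0.9]
opening: 0.413
grasp_force: 30.0
```

```bash
python3 d.py .5580 .0357 .12 68.8
```

```text
turn rz rad -1.5118 shift after turn mm [ 362.3 -218.4 -100.2] pos [ 0.6306 -0.3811  0.0198] psi -17.82 tilt [-0. -0. -1.] F [-1.2 -1.2  0.9] open 0.413 grip 29.99920962844044 t 27.35
```

Request:
play_rows([
  [[0,0,-20,0,0,0],[0,0,-40,0,0,0],[0,0,-41,0,0,0],[0,0,0,0,0,-0.126],[0,0,0,0,0,-0.126]],
])

```text
time_s: 27.85
position: [0.6312, -0.3809, 0.1232]
tcp_rot: [[0.999, -0.054, 0.002], [-0.054, -0.999, -0.001], [0.002, 0.001, -1.0]]
force: [-0.0, 1.1, -7.1]
opening: 0.411
grasp_force: 30.0
```

Request:
play_rows([
  [[0,0,0,0,0,-0.126],[0,0,0,0,0,-0.126],[0,0,0,0,0,-0.126],[0,0,0,0,0,-0.126],[0,0,0,0,0,-0.126]],
])

```text
time_s: 28.35
position: [0.6297, -0.3798, 0.12]
tcp_rot: [[0.839, 0.545, -0.002], [0.545, -0.839, 0.002], [-0.001, -0.003, -1.0]]
force: [0.1, 0.5, -6.5]
opening: 0.414
grasp_force: 30.0
```

Request:
play_rows([
  [[0,0,0,0,0,-0.126],[0,0,0,0,0,-0.126],[0,0,0,0,0,-0.126],[0,0,0,0,0,-0.126],[0,0,0,0,0,-0.126]],
])

```text
time_s: 28.85
position: [0.6298, -0.3798, 0.12]
tcp_rot: [[0.357, 0.934, -0.002], [0.934, -0.357, 0.002], [0.001, -0.003, -1.0]]
force: [0.5, -0.5, -6.9]
opening: 0.407
grasp_force: 30.0
```

Request:
play_rows([
  [[0,-20,0,0,0,0],[36,-22,0,0,0,0],[36,-22,0,0,0,0],[36,-22,0,0,0,0],[36,-22,0,0,0,0]],
])

```text
time_s: 29.35
position: [0.5807, -0.2055, 0.1206]
tcp_rot: [[0.362, 0.932, -0.001], [0.932, -0.362, 0.001], [0.001, -0.002, -1.0]]
force: [0.7, 0.6, -6.7]
opening: 0.41
grasp_force: 30.0
```

```bash
python3 d.py .5580 .0357 .12 68.8
```

```text
turn rz rad -0.0006 shift after turn mm [ 216.6 -108.4    0.6] pos [ 0.5807 -0.2055  0.1206] psi 68.76 tilt [-0.001  0.001 -1.   ] F [ 0.7  0.6 -6.7] open 0.41 grip 29.998078057542443 t 29.35
```

Request:
play_rows([
  [[40,-20,0,0,0,0],[40,-20,0,0,0,0],[40,-20,0,0,0,0],[40,-20,0,0,0,0],[36,-18,0,0,0,0]],
])

```text
time_s: 29.85
position: [0.5602, 0.0131, 0.1209]
tcp_rot: [[0.361, 0.932, -0.002], [0.932, -0.361, 0.001], [0.0, -0.002, -1.0]]
force: [1.3, 0.4, -6.0]
opening: 0.411
grasp_force: 30.0
```

Request:
play_rows([
  [[17,-9,0,0,0,0],[0,0,0,0,0,0],[0,0,0,0,0,0]],
])

```text
time_s: 30.15
position: [0.559, 0.0303, 0.1209]
tcp_rot: [[0.36, 0.933, -0.0], [0.933, -0.36, -0.0], [-0.0, -0.0, -1.0]]
force: [0.2, -0.8, -6.3]
opening: 0.412
grasp_force: 30.0
```

```bash
python3 d.py .5580 .0357 .0558 68.8; python3 w.py w6
```

```text
turn rz rad 0.0019 shift after turn mm [ 4.7 -2.9 65.1] pos [0.559  0.0303 0.1209] psi 68.91 tilt [-0. -0. -1.] F [ 0.2 -0.8 -6.3] open 0.412 grip 29.999220189638436 t 30.15
```

View pics/w6.png

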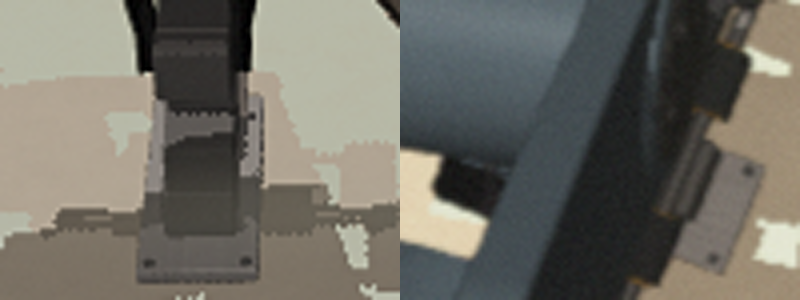

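The brick is held level in line above the wall (side crop 200,60). I lower it with a 3 mm lateral correction.

Request:
play_rows([
  [[3,-3,20,0,0,0],[0,0,20,0,0,0],[0,0,15,0,0,0],[0,0,8,0,0,0],[0,0,0,0,0,0]],
])

```text
time_s: 30.75
position: [0.5577, 0.0325, 0.057]
tcp_rot: [[0.363, 0.932, -0.001], [0.932, -0.363, 0.0], [-0.0, -0.001, -1.0]]
force: [-0.4, 0.1, -7.1]
opening: 0.41
grasp_force: 30.0
```

```bash
python3 d.py .5636 .0502 .0558 68.8
```

```text
turn rz rad -0.0015 shift after turn mm [18.6 -0.9  1.2] pos [0.5577 0.0325 0.057 ] psi 68.71 tilt [-0.001  0.    -1.   ] F [-0.4  0.1 -7.1] open 0.41 grip 29.998035882599652 t 30.75
```

Request:
play_rows([
  [[5,-0.8,0,0,0,0],[5,0,0,0,0,0],[4,0,0,0,0,0],[0,0,0.8,0,0,0],[1,0,0,0,0,0]],
])

```text
time_s: 31.25
position: [0.5622, 0.0481, 0.0571]
tcp_rot: [[0.361, 0.933, 0.0], [0.933, -0.361, -0.0], [-0.0, 0.0, -1.0]]
force: [0.3, 0.8, -6.7]
opening: 0.413
grasp_force: 30.0
```

Request:
play_rows([
  [[1,0,0,0,0,0],[1,0,0,0,0,0],[1,0,0,0,0,0],[0,0,0,0,0,0]],
])

```text
time_s: 31.65
position: [0.5626, 0.0492, 0.0569]
tcp_rot: [[0.36, 0.933, -0.002], [0.933, -0.36, -0.002], [-0.003, -0.001, -1.0]]
force: [-1.6, -6.4, -4.6]
opening: 0.411
grasp_force: 30.0
```

```bash
python3 d.py .5636 .0502 .0558 68.8
```

```text
turn rz rad 0.0014 shift after turn mm [1.3 0.5 1.1] pos [0.5626 0.0492 0.0569] psi 68.88 tilt [-0.002 -0.002 -1.   ] F [-1.6 -6.4 -4.6] open 0.411 grip 29.99783255159855 t 31.65
```

Request:
play_rows([
  [[-3,0,0,0,0,0],[0,0,1,0,0,0],[0,0,0.4,0,0,0],[1,0,0,0,0,0],[1,0,0,0,0,0]],
])

```text
time_s: 32.15
position: [0.563, 0.0491, 0.0557]
tcp_rot: [[0.36, 0.933, -0.0], [0.933, -0.36, -0.001], [-0.001, 0.0, -1.0]]
force: [-3.0, -7.9, -1.4]
opening: 0.415
grasp_force: 30.0
```

Request:
play_rows([
  [[1,0,0,0,0,0],[1,0,0,0,0,0],[1,0,0,0,0,0],[1,0,0,0,0,0],[0,0,0,0,0,0]],
])

```text
time_s: 32.65
position: [0.5631, 0.0493, 0.0558]
tcp_rot: [[0.358, 0.934, -0.003], [0.934, -0.359, -0.006], [-0.007, -0.001, -1.0]]
force: [-5.8, -18.0, 0.2]
opening: 0.413
grasp_force: 30.0
```

```bash
python3 d.py .5636 .0502 .0558 68.8
```

```text
turn rz rad 0.0033 shift after turn mm [ 1.1  0.1 -0. ] pos [0.5631 0.0493 0.0558] psi 68.99 tilt [-0.003 -0.006 -1.   ] F [ -5.8 -18.    0.2] open 0.413 grip 30.0002650776878 t 32.65
```

Request:
play_rows([
  [[0,0,0,0,0,0],[0,0,0,0,0,0],[0,0,0,0,0,0],[0,0,0,0,0,0],[0,0,0,0,0,0]],
], fingers=0.6)

```text
time_s: 33.15
position: [0.5646, 0.054, 0.0556]
tcp_rot: [[0.361, 0.933, 0.001], [0.933, -0.361, 0.0], [0.0, 0.0, -1.0]]
force: [0.1, -0.1, -0.1]
opening: 0.755
grasp_force: 0.0
```

Request:
play_rows([
  [[0,0,-10,0,0,0],[0,0,-35,0,0,0],[0,0,-45,0,0,0],[-30,0,-40,0,0,0],[-48,0,0,0,0,0]],
])

```text
time_s: 33.65
position: [0.5409, -0.019, 0.1918]
tcp_rot: [[0.357, 0.934, 0.015], [0.934, -0.357, -0.003], [0.003, 0.015, -1.0]]
force: [0.6, -0.6, 0.0]
opening: 0.804
grasp_force: 0.0
```

Request:
play_rows([
  [[-48,0,0,0,0,0],[-48,0,0,0,0,0],[-48,-20,0,0,0,0],[-48,-20,0,0,0,0],[-48,-20,0,0,0,0]],
])

```text
time_s: 34.15
position: [0.3965, -0.2182, 0.1862]
tcp_rot: [[0.361, 0.933, 0.001], [0.933, -0.361, -0.001], [-0.001, 0.001, -1.0]]
force: [1.0, -0.5, -0.6]
opening: 0.802
grasp_force: 0.0
```

```bash
python3 w.py w7; python3 - <<'E'
from h import *
np.set_printoptions(precision=4,suppress=True)
t=bot.capture("top"); s=bot.capture("side")
b=np.array([.5708,.0688]);ya=np.radians(-21.2);X=np.array([np.cos(ya),np.sin(ya)]);Y=np.array([-X[1],X[0]])
P=[box(.036,.036,.036,.064)]; L=[box(.036,.072,.036,.064)]; B=[box(.036,.036,.008,.036)]
for v in (t,s):
    for n in ("half_a","upright_brick","first_brick"):
        for r in bot.silhouettes(v,n):
            d=r['centre']-proj(v,np.r_[b,.03])[0]
            if np.hypot(*d)<50: print(n,r['centre'],r['pixels'].sum(),round(r['confidence'],2))
E
```

```text
half_a [216.1, 260.7] 359 0.67
upright_brick [240.4, 271.4] 756 0.82
half_a [265.7, 236.2] 116 0.55
upright_brick [270.7, 223.2] 53 0.46
```

View pics/w7.png

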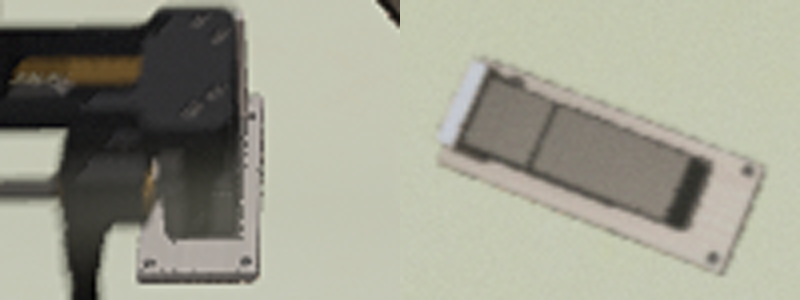

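Top view shows both upper bricks in line and tight to the stop (half about (505,118), full about (610,165) in the crop). A last numeric check before handing in.

```bash
python3 - <<'E'
from h import *
np.set_printoptions(precision=4,suppress=True)
t=bot.capture("top")
b=np.array([.5708,.0688]);ya=np.radians(-21.2);X=np.array([np.cos(ya),np.sin(ya)]);Y=np.array([-X[1],X[0]])
for n,parts,y in (("half_a",[box(.036,.036,.036,.064)],-.018),("upright_brick",[box(.036,.072,.036,.064)],-.072)):
    c0=b+(.06+y)*Y
    m,c=mask_at(t,n,proj(t,np.r_[c0,.064])[0]); q,e=fit([(t,m)],parts,[*c0,ya]); d=q[:2]-b
    print(n,c,'x',d@X,'y',d@Y-.06,'yaw rel',np.degrees(q[2]-ya),e)
for n,z in(("vial",0),("oil_bottle",0),("eyepiece",0)): print(n,[atz(t,r['centre'],z)[:2] for r in bot.pinpoint(t,n)[:1]])
E
```

```text
half_a [216.9, 257.4] x -0.0004551480035876519 y -0.016130979532740994 yaw rel 0.5928056423272019 0.20954326572304105
upright_brick [240.6, 270.9] x 0.00046698497097925266 y -0.07221603654647814 yaw rel -0.6687159237074517 0.08636811023622049
vial [array([0.561 , 0.0406])]
oil_bottle [array([ 0.7174, -0.2908])]
eyepiece [array([ 0.7018, -0.0984])]
```

```bash
python3 -c "
from rig import bot
print(bot.hand_in())"
```

```text
the job is handed in; nothing more can be done
None
```

I laid both courses tight against the end stop, in line, released everything and handed the job in at about 34 s; no verdict came back, and the vial's position was not confirmed (its last detection was false).

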